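# Load a slide carrier through the scanner's dust flap

### The job

Draw the grey slide carrier straight up out of its light stand without tipping or dragging the stand, and set it flat on the scanner's loading tray with its tall body towards the flap. Then push it by its end tab through the sprung dust flap until you feel the end plate inside yield and the carrier come fully home - firmly but without ramming it - so that the flap drops shut behind its tall body; leave the carrier there, the stand upright where it was, and the other things alone.

Things in the scene. Friction and masses are not known exactly. Their poses are not given: they have to be found in the camera images.
- scanner: White slide scanner, fixed, place and yaw vary. Origin on the table exactly under the closed flap, midway between the tray rails; its x axis points INTO the machine (the way the carrier is pushed), z up. A loading tray lies before the flap (x below 0), a clear hood behind it (x 0 to 90 mm), then the housing, 220 mm wide and 186 mm tall.
- tray (a point): Centre of the loading tray's steel floor, 90 mm before the flap and 4 mm above the table; scanner's axes. Tray from 195 mm before the flap up to it. Two rails with tops 19 mm above the table; the gap between them narrows from about 63 mm at 185 mm before the flap to 41 mm at the flap.
- doorway (a point): Top centre of the doorway's lintel, over the flap, 80 mm above the table; scanner's axes. Doorway 41 mm wide; posts and lintel 78 mm wide over all; the clear hood behind is 76 mm high. Through it runs a straight 41 mm wide channel level with the tray floor.
- flap (a joint): Sprung steel dust flap, hinged on its top edge 66 mm above the table, 36 wide, 45 mm long, lower edge 21 mm up. rad: 0 = shut, positive = swung inward and up (max 1.6). Falls shut by itself. The carrier lifts it (up to about 6 N), carries it on its top, and lets it drop once the rear of its tall body is about 45 mm behind the doorway; shut, it clears the carrier's low bar by 3 mm.
- seat (a joint): Travel (m) of the unseen end plate in the channel: 0 as found, 0.012 fully home at a hard stop; stays where pushed. Takes 5 N at first, 9 N at the end, plus the carrier's friction (1 to 2 N); at the stop the force climbs steeply (25 N is ramming). Before it is pressed its face stands 112 to 146 mm behind the flap, differing from start to start and not reported: it must be felt.
- carrier_center (a point): Centre of the carrier's tall body, 25 mm above its underside. Grey, about 0.24 kg (varies), 170 mm long: tall body 64 (x) x 32 (y) x 50 mm high with glass slides in its top; behind it (-x) a low bar 100 long, 20 wide, 14 high, ending in an upright push tab 26 wide, 6 thick, 40 mm high. x points from tab to nose, z up; nose face 32 mm ahead of this point.
- carrier_tab (a point): Middle of the outer (rear) face of the carrier's push tab, 138 mm behind carrier_center along the carrier's x and 22 mm above the carrier's underside; same axes as carrier_center. The tab rises 18 mm above this point.
- stand: Light (70 g) loose white stand that holds the carrier at the start. Origin at the centre of its underside, axes as the carrier's. Base 100 (x) x 70 x 3 mm; sleeve inside 67 x 35 mm, 3 mm walls up to 28 mm above the table, slotted at the rear for the carrier's bar. The carrier stands on the base: the top 25 mm of its tall body is free to grip; 1.5 mm play. Tips or comes along if not pulled straight up.
- oil: Bystander: amber oil bottle, 36 mm across, 75 mm tall. Origin at the centre of its underside, z up. Leave alone.
- jar: Bystander: clear specimen jar, 60 mm across, 70 mm tall. Origin at the centre of its underside, z up. Leave alone.
- petri: Bystander: closed glass dish, 90 mm across, 15 mm tall. Origin at the centre of its underside, z up. Leave alone.
- mailer: Bystander: closed white slide mailer, 28 x 80 x 14 mm. Origin at the centre of its underside, z up. Leave alone.
- spare: Bystander: empty spare stand, same as the carrier's. Origin at the centre of its underside, z up. Leave alone.
- penpot: Bystander: black pen pot, 76 mm across, 100 mm tall. Origin at the centre of its underside, z up. Leave alone.
There are look-alikes about, which are no part of the job. Leave any green look-alike of the part that bears carrier_center alone. Leave any pink look-alike of the stand alone.

How it is judged:
On the way, in this order (a step that is already met when the one before it is completed fails the run):
1. the carrier lies flat on the loading tray, nose towards the flap, with the flap still shut (x of carrier_center in the frame of scanner between -0.12 and -0.028 m and y of carrier_center in the frame of scanner between -0.012 and 0.012 m and z of carrier_center in the frame of scanner between 0.022 and 0.036 m and angle between carrier_center's own z axis and vertical below 0.1 rad and angle between the x axis of carrier_center and the x axis of scanner, either way round below 0.15 rad and value of joint flap below 0.2 rad), for 0.2 s.
2. the carrier holds the flap open as it passes under it (value of joint flap above 0.9 rad and x of carrier_center in the frame of scanner between -0.025 and 0.079 m and y of carrier_center in the frame of scanner between -0.012 and 0.012 m and z of carrier_center in the frame of scanner between 0.022 and 0.036 m and angle between carrier_center's own z axis and vertical below 0.1 rad), for 0.1 s.
At the end, for the whole second after the job is handed in: The end plate is pressed more than 7 of its 12 mm, the flap hangs shut (under 0.12 rad) and still, the carrier lies flat (tilt under 0.1 rad) in the scanner's channel, nose first, with its body behind the flap; the stand is upright (within 0.1 rad) on the table within 40 mm of where it was (value of joint seat above 0.007 m and value of joint flap below 0.12 rad and x of carrier_center in the frame of scanner between 0.08 and 0.128 m and y of carrier_center in the frame of scanner between -0.012 and 0.012 m and z of carrier_center in the frame of scanner between 0.022 and 0.036 m and angle between each of carrier_center, stand's own z axis and vertical below 0.1 rad and velocity of joint flap below 0.2 rad/s and height (world z) of stand below 0.006 m and distance of stand from where it was at the start of the episode below 0.04 m); the robot touches nothing.
It fails at once if the stand is tipped (over 0.3 rad) or lifted more than 25 mm (angle between stand's own z axis and vertical above 0.3 rad or height (world z) of stand above 0.025 m).
It fails at once if the carrier is rammed: once inside the doorway it is pressed against the scanner with more than 25 N (contact force between carrier and scanner above 25 N and x of carrier_center in the frame of scanner above 0.03 m).
It fails at once if a bystander is moved by more than 40 mm (distance of any of oil, jar, petri, mailer, spare, penpot from where it was at the start of the episode above 0.04 m).
It also fails if it takes over 69 s, if anything falls off the work surface, if the arm or the gripper's body presses on something with over 40 N, if the wrist force passes 120 N, or if a joint passes its speed limit or range.

### The arm

A 7-joint arm with a two-finger parallel gripper is mounted at the origin on the work surface. World frame = base frame: x ahead of the robot, y to its left, z up, the work surface at z = 0. Lengths are in m, angles in rad, forces in N, time in s.
With the tool pointing down it reaches from about 0.4 to 0.9 m from the base axis. Payload 5.6 kg.
Tool frame: the origin (TCP) lies at the very end of the fingers, on their centre line; the grasp point (between the pads) lies ctrl.grip_depth behind it (ctrl.grip_depth is the distance from the TCP to the grasp point, in m); y points along the fingers, x is the direction in which the jaws open and shut, and the axes are right-handed (so a half turn about y gives the same grasp; the last joint's range is limited). The gripper opens to 92 mm and grips with 3 to 60 N. Pads are 20 mm wide; open, the fingers measure 128 mm over their backs; the gripper's body (75 mm by 189 mm) begins 69 mm behind the grasp point.
Start: joints at [1.111, 0.468, -0.012, 1.603, 0.006, 1.071, -0.056], TCP at [0.263, -0.594, 0.215] pointing down, gripper open.
Joint ranges: [-2.53, 2.53], [-0.31, 2.02], [-1.57, 1.55], [0.28, 2.44], [-1.29, 4.43], [0.15, 1.84], [-2.92, 2.92]. Speed limits (rad/s): [2.57, 2.57, 3.14, 3.14, 3.14, 3.14, 3.14].

### API

Orientations are given as a unit quaternion [x, y, z, w].
In Python, from cell import ctrl, planner, viewer gives the robot as it stands. Calls block until the motion is done:
- ctrl.move_pose(position, orientation): joint-space move of the TCP to a pose.
- ctrl.move_linear(position, ori=None, velocity=0.15, until_force=None): straight line of the TCP; ori=None keeps the orientation; velocity is the mean speed in m/s. With until_force (N) it stops when the force on the tool has changed by that much, and returns True; else False.
- ctrl.movej(angles): joint-space move.
- ctrl.grip(opening, grip_force=None): finger opening in m; grip_force is the grip in N (None keeps the last); returns when the fingers have stopped.
- ctrl.dwell(seconds).
- planner.ik(position, orientation): joint angles nearest the present ones, or None.
- ctrl.observe(): the state.
- viewer.snapshot(name): name is "scene" or "side" or "wrist"; returns the picture (480x640x3 uint8, red, green, blue); there is no depth.
- viewer.camera_model(name): a dict with "fx", "fy", "cx", "cy" (pixels), "k1" (the pictures are not rectified: a ray, as slopes to the right and down, at radius r is drawn at 1 + k1 r^2 times it, then the intrinsics apply), "extrinsics" (4x4, takes a point from world to camera coordinates); the wrist camera has in their place "T_tool_cam" (4x4, takes a point from camera to tool coordinates, whose origin is the TCP and whose axes are the tool frame's). Camera axes: x right, y down, z forward; pixel columns grow to the right and rows downward; lengths in m; the calibration is good to about 2 mm. A picture is of the moment at which its call begins: read the wrist's pose just before it. camera_model takes no time and is no camera call.
A pose or a line that the arm cannot do raises ctrl.MotionError and nothing moves.
- ctrl.finish_job(): hands the job in, once; it reports no verdict.
The state is a dict: "time": time; "q": joint angles; "joint_velocities": joint speeds; "joint_efforts": joint torques, N m; "eef_pos": TCP position; "ee_rot": TCP orientation; "wrist_force": force on the tool from outside, world axes, zero at the start; "moment": the same for the moment, N m; "gripper_width": finger opening in m.
Only numpy, scipy, OpenCV 4.12 (cv2) and the standard library are available. Lean on these libraries where they do the work, as an engineer would, in place of code of your own. Each camera call takes 0.05 s, during which the arm holds its last target. There are 200 camera calls.

## Working session

There is one attempt and no reset: what is moved stays moved. The work goes in short steps, each a Python script; the robot and the scene stay as the last script left them, time stands still between calls to the robot, and variables do not carry over. Pictures are saved under pics/ and viewed, about 8 in all and at most 12, crops included, and the job is handed in when it is done.

```bash
ls; mkdir -p pics
python3 - <<'E'
from cell import ctrl, planner, viewer
import cv2,numpy as np
s=ctrl.observe();print(s, ctrl.grip_depth)
for n in("scene","side","wrist"):
    im=viewer.snapshot(n);cv2.imwrite(f"pics/{n}0.png",im[:,:,::-1]);print(n,{k:np.round(v,4).tolist() for k,v in viewer.camera_model(n).items()})
E
```

```text
pics
{'time': 0.0, 'q': array([ 1.11103738,  0.4683402 , -0.01160079,  1.60361496,  0.00603532,
        1.07141259, -0.05628763]), 'joint_velocities': array([ 2.51396050e-04, -7.73546081e-04,  6.83778703e-04, -2.30911060e-06,
       -9.25757622e-04, -7.38645755e-04, -1.94500735e-03]), 'joint_efforts': array([-1.25462138e-03, -5.20568097e+01, -1.25607412e-02, -2.43748963e+01,
       -5.66445873e-02,  1.73599483e-02,  1.54144946e-04]), 'eef_pos': array([ 0.26280864, -0.5938644 ,  0.21366795]), 'ee_rot': array([-0.59232503,  0.38630079, -0.3852133 ,  0.59290259]), 'wrist_force': array([-0.39035256,  0.00742738, -0.06038402]), 'moment': array([ 0.06082788, -0.02021921,  0.0112477 ]), 'gripper_width': 0.09158161386279841} 0.0187
scene {'fx': 612.4089, 'fy': 612.4089, 'cx': 313.7605, 'cy': 249.3322, 'k1': 0.0154, 'extrinsics': [[0.3976, 0.9175, -0.01, -0.3619], [0.7811, -0.3442, -0.521, -0.3232], [-0.4814, 0.1993, -0.8535, 1.696], [0.0, 0.0, 0.0, 1.0]]}
side {'fx': 521.199, 'fy': 521.199, 'cx': 314.8736, 'cy': 238.6227, 'k1': -0.0805, 'extrinsics': [[-0.8096, -0.5869, -0.0089, 0.5353], [-0.4331, 0.6075, -0.6659, 0.1713], [0.3962, -0.5353, -0.746, 0.9993], [0.0, 0.0, 0.0, 1.0]]}
wrist {'fx': 400.6478, 'fy': 400.6478, 'cx': 323.8459, 'cy': 247.4581, 'k1': 0.0264, 'T_tool_cam': [[1.0, 0.0009, -0.0005, -0.0002], [0.0008, -0.2952, 0.9554, -0.1697], [0.0007, -0.9554, -0.2952, 0.0825], [0.0, 0.0, 0.0, 1.0]]}
```

View pics/scene0.png

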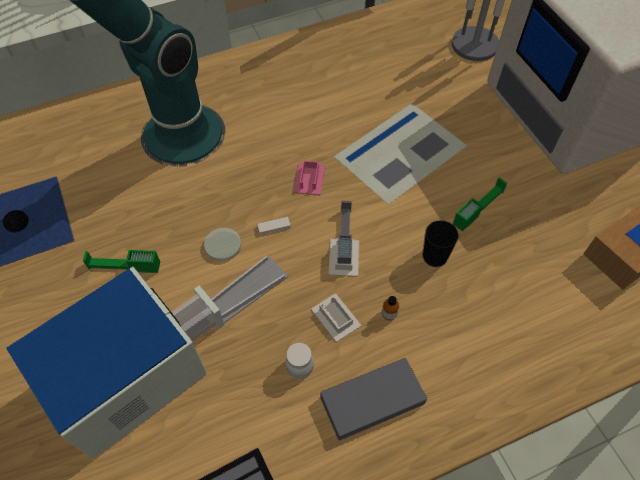

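View pics/side0.png

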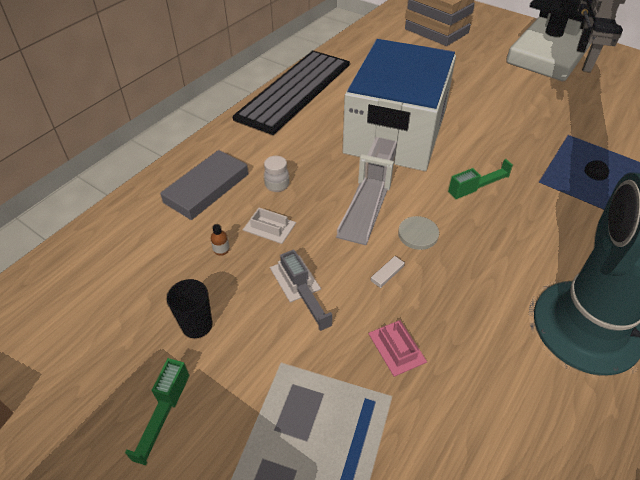

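```bash
cat > h.py <<'E'
from cell import ctrl, planner, viewer
import cv2,numpy as np
from scipy.spatial.transform import Rotation as R
def ray(n,uv,pose=None):
    """origin, direction in world; pose=(p,quat) for wrist"""
    m=viewer.camera_model(n)
    d=np.array([(uv[0]-m["cx"])/m["fx"],(uv[1]-m["cy"])/m["fy"]]);s=d.copy()
    for _ in range(20): s=d/(1+m["k1"]*(s@s))
    v=np.array([*s,1.])
    if n=="wrist":
        T=np.eye(4);T[:3,:3]=R.from_quat(pose[1]).as_matrix();T[:3,3]=pose[0];T=T@np.array(m["T_tool_cam"])
    else: T=np.linalg.inv(np.array(m["extrinsics"]))
    return T[:3,3],T[:3,:3]@v
def plane(n,uv,z,pose=None):
    o,d=ray(n,uv,pose);return o+d*(z-o[2])/d[2]
def cross(*rs):
    A=0;b=0
    for o,d in rs:
        d=d/np.linalg.norm(d);P=np.eye(3)-np.outer(d,d);A=A+P;b=b+P@o
    x=np.linalg.solve(A,b);return x,[float(np.linalg.norm(np.cross(x-o,d/np.linalg.norm(d)))) for o,d in rs]
def snap(n,f):
    s=ctrl.observe();im=viewer.snapshot(n)[:,:,::-1].copy();cv2.imwrite(f"pics/{f}.png",im);return im,(s["eef_pos"],s["ee_rot"])
def crop(im,x,y,w,h,W,H):
    c=cv2.resize(im[y:y+h,x:x+w],(W,H),interpolation=cv2.INTER_CUBIC)
    st=10
    for i in range(x//st*st+st,x+w,st):
        X=int((i-x)*W/w);L=8 if i%50 else 20;cv2.line(c,(X,0),(X,L),(0,0,255),1)
        if i%20==0: cv2.putText(c,str(i),(X-9,18+L),0,.35,(0,0,255),1)
    for j in range(y//st*st+st,y+h,st):
        Y=int((j-y)*H/h);cv2.line(c,(0,Y),(8,Y),(0,0,255),1)
        if j%20==0: cv2.putText(c,str(j),(10,Y+4),0,.35,(0,0,255),1)
    return c
E
python3 - <<'E'
from h import *
a=cv2.imread("pics/scene0.png");b=cv2.imread("pics/side0.png")
cv2.imwrite("pics/m1.png",np.vstack([np.hstack([crop(a,160,245,140,105,400,300),crop(b,310,130,160,120,400,300)]),np.hstack([crop(a,290,190,120,90,400,300),crop(b,245,240,120,90,400,300)])]))
E
```

```text
(no output)
```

View pics/m1.png

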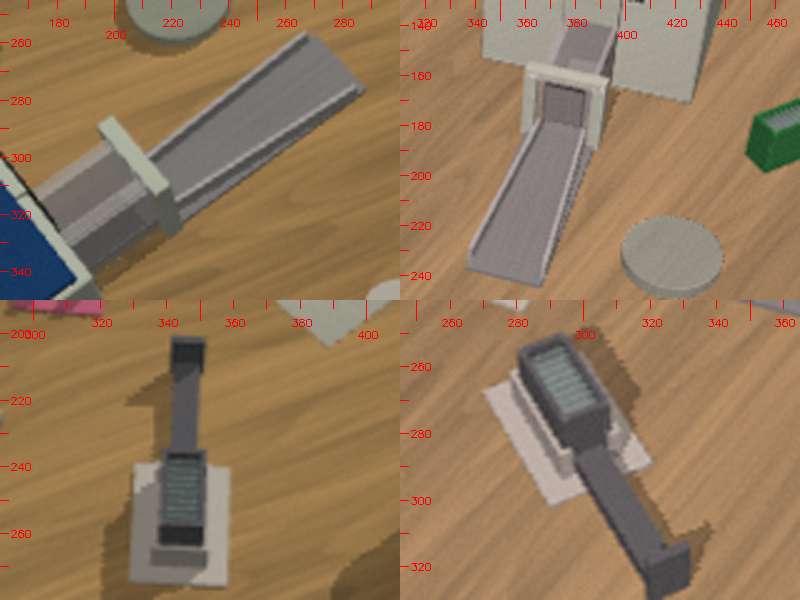

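Run:
```python
from h import *
np.set_printoptions(precision=4,suppress=True)
A=[plane("scene",p,.053) for p in((338.6,235.3),(351.8,235.3),(351.8,257.5),(338.3,257.5))]
B=[plane("side",p,.053) for p in((280.4,254.4),(293.6,250.2),(306.8,272.4),(293.9,276.9))]
for P in(A,B):
    P=np.array(P)[:,:2];print(P.tolist(),P.mean(0),[np.linalg.norm(P[i]-P[(i+1)%4]) for i in range(4)])
print("tab",[plane("scene",p,.043)[:2] for p in((341.6,201.4),(351.5,201.4))],plane("side",(327,317),.043))
L=[plane("scene",p,.08) for p in((199.2,286),(194.3,288.4),(218.5,311.5),(213.6,312.2))];print("lintel scene",np.array(L)[:,:2])
print("lintel side",[plane("side",p,.08)[:2] for p in((360.8,156.4),(392.8,160.8))])
print("tray end scene",[plane("scene",p,.019)[:2] for p in((267.5,256.6),(287.4,276.5))],"side",[plane("side",p,.008)[:2] for p in((336.8,236.8),(366.8,244.4))])
```

```text
[[0.5113072087976777, 0.23768724050116077], [0.5239264010965214, 0.26630006993654265], [0.5792375412281076, 0.24017784644429604], [0.5666306046899219, 0.21154873340075378]] [0.5453 0.2389] [np.float64(0.03127200061674107), np.float64(0.06116937781958254), np.float64(0.03128195905850148), np.float64(0.06118741444519462)]
[[0.5744270642318168, 0.23841905415178744], [0.5593929949329101, 0.21389069283713047], [0.5031062730240493, 0.2444768378644604], [0.5170243082296859, 0.26817603158603726]] [0.5385 0.2412] [np.float64(0.02876914577227989), np.float64(0.06406018522357146), np.float64(0.027483876856043588), np.float64(0.06465720456888484)]
tab [array([0.418 , 0.2889]), array([0.4279, 0.3113])] [0.4145 0.3012 0.043 ]
lintel scene [[ 0.5236 -0.1075]
 [ 0.5249 -0.1192]
 [ 0.5998 -0.0885]
 [ 0.5972 -0.0987]]
lintel side [array([ 0.5924, -0.0903]), array([ 0.523 , -0.1202])]
tray end scene [array([0.4783, 0.067 ]), array([0.5476, 0.0901])] side [array([0.5302, 0.0981]), array([0.4644, 0.0785])]
```

```bash
cat >> h.py <<'E'
def quat(yaw,flip):
    """tool down, jaw along the y of a frame with this yaw; flip=+1: tool z = -frame x, -1: tool z = +frame x"""
    X=np.array([np.cos(yaw),np.sin(yaw),0]);Y=np.array([-X[1],X[0],0]);D=np.array([0,0,-1.])
    x=Y*flip;return R.from_matrix(np.column_stack([x,D,np.cross(x,D)])).as_quat()
np.set_printoptions(precision=4,suppress=True)
E
python3 - <<'E'
from h import *
for nm,p,yaw in(("car",(.542,.24),-.46),("tray",(.538,-.03),-1.28),("push0",(.50,.105),-1.28),("pushend",(.56,-.09),-1.28)):
  for f in(1,-1):
    for z in(.03,.3): print(nm,f,z,planner.ik([*p,z],quat(yaw,f)))
p=ctrl.observe()["eef_pos"]
ctrl.move_linear([p[0],p[1],.36],velocity=.25)
print(ctrl.observe()["time"])
E
```

```text
car 1 0.03 [-0.0366  0.7087 -0.5864  1.8312  0.545   0.768   0.1958]
car 1 0.3 [ 0.2756  0.5122 -1.0498  1.6022  0.4574  1.2961  0.2651]
car -1 0.03 [-0.2075  0.65   -0.3507  1.8428  0.3265  0.7054 -2.7739]
car -1 0.3 [ 0.1316  0.4202 -0.8074  1.6103  0.3161  1.2473 -2.7647]
tray 1 0.03 [ 0.4312  0.6312 -0.5561  1.965   0.5131  0.6876 -0.1538]
tray 1 0.3 [ 0.5231  0.2682 -0.6329  1.7429  0.1699  1.1858  0.1339]
tray -1 0.03 [-0.0779  0.5483  0.0894  1.9991 -0.0828  0.5975 -2.7839]
tray -1 0.3 [ 0.1749  0.2134 -0.2117  1.7641  0.0484  1.1691 -2.9019]
push0 1 0.03 [ 0.1859  0.6002 -0.5694  2.0307  0.5228  0.6558 -0.4378]
push0 1 0.3 [ 0.4445  0.2532 -0.836   1.7956  0.2023  1.1814 -0.1623]
push0 -1 0.03 [-1.0876  0.8407  1.109   2.1086 -1.0277  0.8934 -2.2045]
push0 -1 0.3 [-1.3782  0.3449  1.3869  1.8905 -0.3634  1.2085 -2.7193]
pushend 1 0.03 [ 0.5096  0.6601 -0.533   1.8972  0.4938  0.7173 -0.021 ]
pushend 1 0.3 [ 0.5839  0.3184 -0.6028  1.6796  0.1913  1.2031  0.2263]
pushend -1 0.03 [-0.0058  0.5837  0.1358  1.9327 -0.1264  0.6333 -2.6409]
pushend -1 0.3 [ 0.1781  0.2562 -0.0943  1.7058  0.0258  1.1808 -2.7737]
0.8833
```

```bash
python3 - <<'E'
from h import *
ctrl.move_pose([.53,.0,.30],quat(-1.28,1));print(ctrl.observe()["time"])
ctrl.dwell(.2)
im,ps=snap("wrist","w_tray");print(repr(ps))
ctrl.move_pose([.542,.24,.20],quat(-.46,1));ctrl.dwell(.2)
im2,ps2=snap("wrist","w_car");print(repr(ps2),ctrl.observe()["time"])
np.savez("ps.npz",a=ps[0],b=ps[1],c=ps2[0],d=ps2[1])
E
python3 - <<'E'
import cv2,sys
sys.path.insert(0,'.')
from h import crop
for n in("w_tray","w_car"):
    im=cv2.imread(f"pics/{n}.png");cv2.imwrite(f"pics/{n}v.png",crop(im,0,0,640,480,800,600))
E
```

```text
3.2167
(array([ 0.5301, -0.0006,  0.2999]), array([-0.6997, -0.102 ,  0.1021,  0.6997]))
(array([0.543 , 0.2383, 0.2007]), array([ 0.6019,  0.3722, -0.3715, -0.601 ])) 4.7333
```

View pics/w_trayv.png

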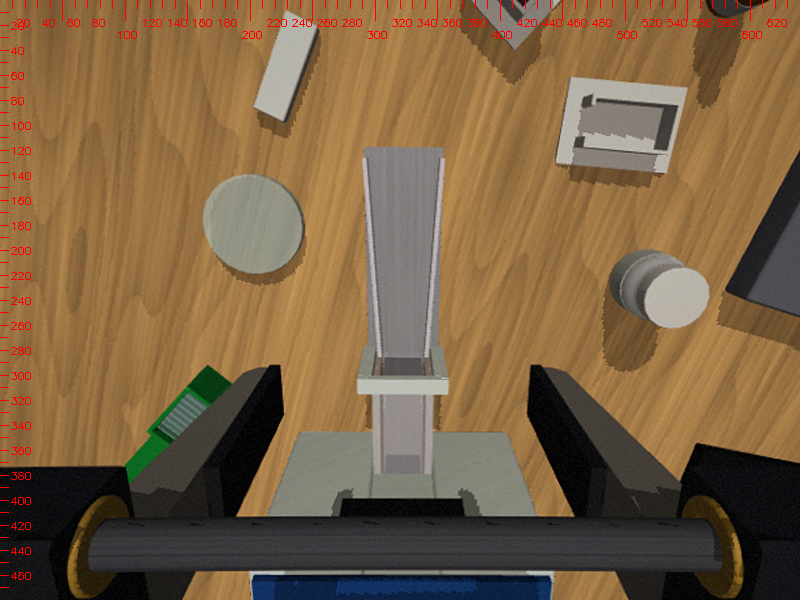

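View pics/w_carv.png

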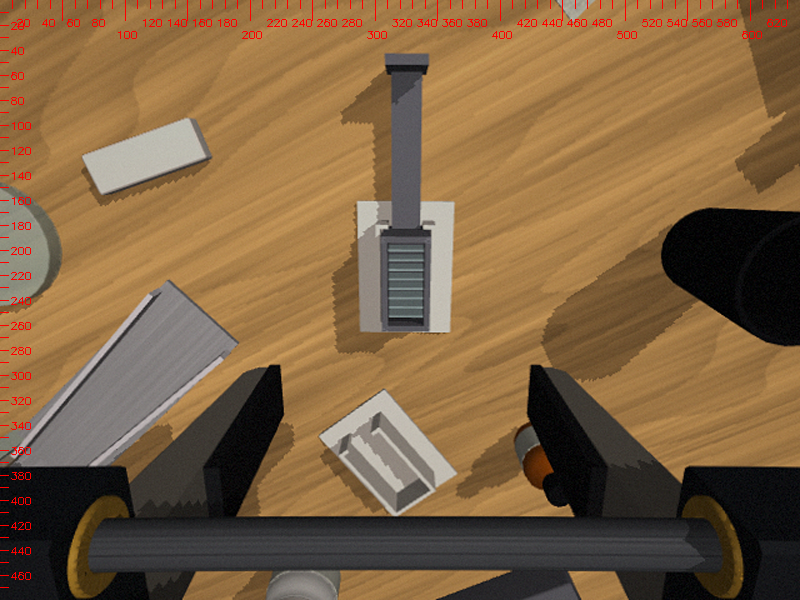

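Run:
```python
from h import *
d=np.load("ps.npz");P=(d["a"],d["b"]);Q=(d["c"],d["d"])
w=lambda u,v,z,p:plane("wrist",(u/1.25,v/1.25),z,p)[:2]
r=w(406,237,.053,Q);f=w(406,330,.053,Q);t=w(406.5,54,.043,Q)
print("body",r,f,np.linalg.norm(f-r),"c",(r+f)/2,"width",np.linalg.norm(w(381,237,.053,Q)-w(431,237,.053,Q)),"tab",t,np.linalg.norm(t-(r+f)/2),"yaw",np.arctan2(*((f-t)[::-1])))
s=[w(*p,.0,Q) for p in((357,201),(454,201),(449,332),(360,332))];print("stand base",np.mean(s,0))
l0=w(402,376,.08,P);l1=w(402,393,.08,P);e=w(404,147,.004,P);l=(l0+l1)/2
print("lintel",l0,l1,l,"w",np.linalg.norm(w(357,384,.08,P)-w(447,384,.08,P)),"end",e,"wid",np.linalg.norm(w(365,147,.004,P)-w(443,147,.004,P)),"len",np.linalg.norm(e-l),"yaw",np.arctan2(*((l-e)[::-1])))
# rails midline: inner edges of tops near end & near doorway
for a,b,v in((368,438,170),(377.5,429,350)):
    print("rail mid",(w(a,v,.019,P)+w(b,v,.019,P))/2, np.linalg.norm(w(a,v,.019,P)-w(b,v,.019,P)))
```

```text
body [0.5119 0.2538] [0.5679 0.226 ] 0.06259075784436259 c [0.5399 0.2399] width 0.03172042745900663 tab [0.4173 0.3013] 0.13713750870218933 yaw -0.4638116843339283
stand base [0.5409 0.2387]
lintel [ 0.5542 -0.0921] [ 0.5587 -0.1073] [ 0.5565 -0.0997] w 0.07674966405547055 end [0.5027 0.0863] wid 0.06881210317235002 len 0.19361172038472987 yaw -1.289346340344048
rail mid [0.5073 0.0678] 0.060584922244654976
rail mid [ 0.5553 -0.0925] 0.04973132832716957
```

```bash
cat >> h.py <<'E'
CY=-.464;C=np.array([.540,.2395]);SY=-1.286;S=np.array([.557,-.100])
def sp(x,y=0): return S+R.from_euler("z",SY).apply([x,y,0])[:2]
E
python3 - <<'E'
from h import *
g=C+np.array([np.cos(CY),np.sin(CY)])*-.015
ctrl.grip(.07);ctrl.move_pose([*g,.12],quat(CY,1))
print(ctrl.move_linear([*g,.0325],velocity=.08,until_force=6),ctrl.observe()["eef_pos"])
ctrl.grip(.0,35);s=ctrl.observe();print(s["gripper_width"],s["wrist_force"],s["eef_pos"])
p=s["eef_pos"]
ctrl.move_linear([p[0],p[1],.075],velocity=.04);s=ctrl.observe();print(s["time"],s["gripper_width"],s["wrist_force"])
ctrl.move_linear([p[0],p[1],.17],velocity=.12)
im,_=snap("side","side1");im2,_=snap("wrist","w1");im3,_=snap("scene","sc1")
cv2.imwrite("pics/m2.png",np.vstack([np.hstack([crop(im,220,180,160,180,400,450),crop(im3,280,180,160,180,400,450)])]))
print(ctrl.observe()["time"])
E
```

```text
False [0.527  0.2465 0.033 ]
0.03232691559535411 [0.2334 0.6888 0.2871] [0.5268 0.2466 0.0326]
8.7833 0.03169373693815124 [ 0.6344 -0.3833 -2.6818]
9.875
```

View pics/m2.png

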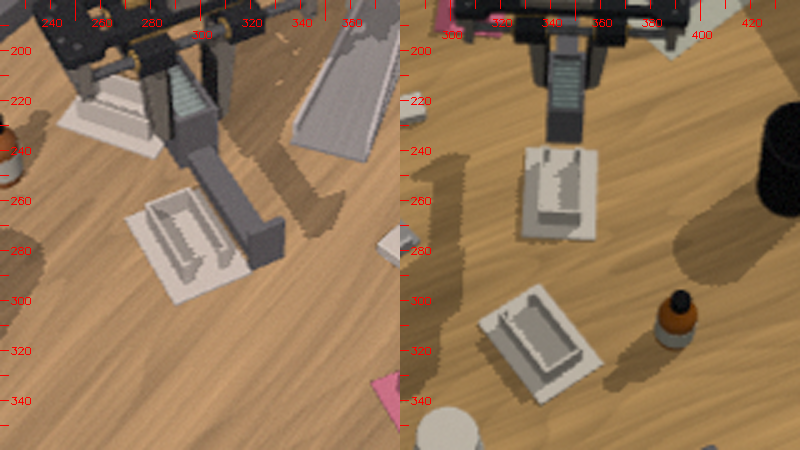

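The carrier is out and held level, and the stand is still upright at (285,265) in the side view. Next I'll carry it to the tray.

Run:
```python
from h import *
g=sp(-.08-.015)
ctrl.move_pose([*g,.17],quat(SY,1))
ctrl.move_linear([*g,.060],velocity=.12);ctrl.dwell(.2)
im,ps=snap("wrist","w2");np.savez("ps2.npz",a=ps[0],b=ps[1]);print(ps[0])
im3,_=snap("side","side2")
c=np.hstack([crop(im,220,0,200,400,300,600),crop(im3,290,110,150,180,500,600)])
cv2.imwrite("pics/m3.png",c);print(ctrl.observe()["time"])
```

```text
[ 0.5308 -0.0089  0.0607]
12.2417
```

View pics/m3.png

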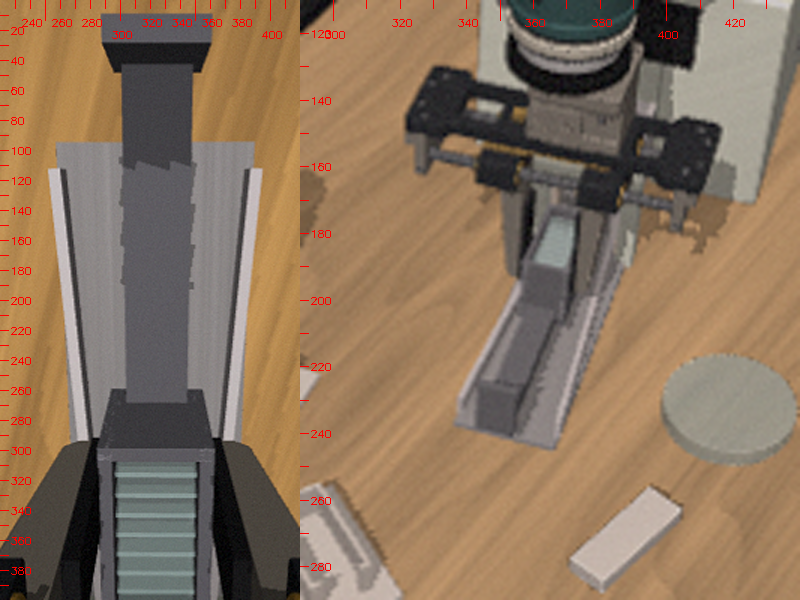

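Run:
```python
from h import *
g=sp(-.08-.015)
print(ctrl.move_linear([*g,.0305],velocity=.04,until_force=4),ctrl.observe()["eef_pos"],ctrl.observe()["wrist_force"])
ctrl.grip(.06);ctrl.dwell(.4)
ctrl.move_linear([*g,.13],velocity=.15);ctrl.dwell(.1)
im,ps=snap("wrist","w3");np.savez("ps3.npz",a=ps[0],b=ps[1]);print(ps[0])
cv2.imwrite("pics/m4.png",crop(im,180,0,280,360,467,600));print(ctrl.observe()["time"])
```

```text
True [ 0.5301 -0.0088  0.0334] [-0.3791  0.4789  4.8059]
[ 0.5295 -0.0089  0.1289]
14.8083
```

View pics/m4.png

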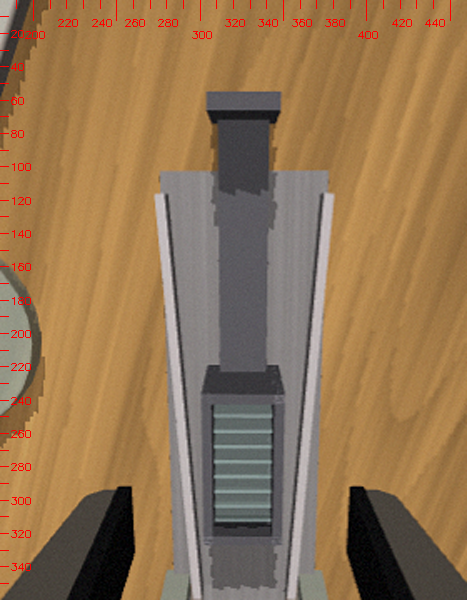

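Run:
```python
from h import *
d=np.load("ps3.npz");P=(d["a"],d["b"])
for u,v,z in((326,55.2,.044),(325.7,236.2,.054),(325.7,322.5,.054)):
    q=plane("wrist",(u,v),z,P)[:2]-S;print(R.from_euler("z",-SY).apply([*q,0])[:2])
a=sp(-.255)
ctrl.grip(0.0);ctrl.move_pose([*a,.13],quat(SY,1));ctrl.move_linear([*a,.025],velocity=.12);ctrl.dwell(.2)
X=R.from_euler("z",SY).apply([1,0,0])
f0=ctrl.observe()["wrist_force"]@X
print("touch",ctrl.move_linear([*sp(-.20),.025],velocity=.03,until_force=1.5))
def st():
    s=ctrl.observe();q=R.from_euler("z",-SY).apply(s["eef_pos"]-[*S,0]);print(round(s["time"],2),q,"f",s["wrist_force"]@X-f0,flush=True);return q
st()
for x in np.arange(-.20,-.109,.015):
    h=ctrl.move_linear([*sp(x),.025],velocity=.04,until_force=12);st()
    if h:print("STOP");break
im,ps=snap("side","side3");snap("wrist","w4")
cv2.imwrite("pics/m5.png",np.hstack([crop(im,290,110,150,180,400,480),cv2.resize(cv2.imread("pics/w4.png")[:,160:480],(320,480))]))
```

```text
[-0.2166 -0.0014]
[-0.1112 -0.0013]
[-0.0506 -0.0012]
touch True
18.74 [-0.2235 -0.0003  0.0247] f 0.17330760690047808
19.5 [-0.1996 -0.      0.025 ] f 0.6700781177718644
20.02 [-0.1842 -0.0001  0.025 ] f 0.559250858555251
20.55 [-0.1698  0.      0.025 ] f -3.525466517404394
21.07 [-0.1546 -0.0001  0.025 ] f -2.7682799707962205
21.6 [-0.139  -0.0001  0.025 ] f -0.0436955751566048
22.12 [-0.1238 -0.0001  0.025 ] f -0.42004449473530214
22.65 [-0.1091  0.      0.025 ] f -1.0090362061822806
```

View pics/m5.png

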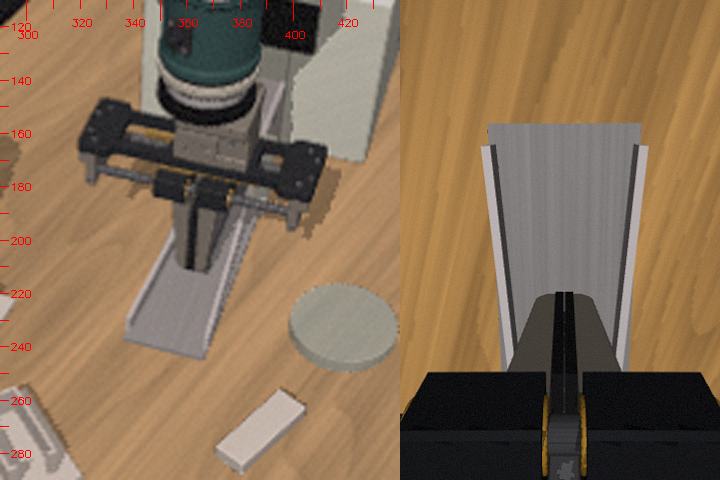

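Run:
```python
from h import *
X=R.from_euler("z",SY).apply([1,0,0])
def st():
    s=ctrl.observe();q=R.from_euler("z",-SY).apply(s["eef_pos"]-[*S,0]);f=-s["wrist_force"]@X;print(round(s["time"],2),q,"f",round(f,2),flush=True);return q,f
q,f=st();x=-.109
while x<-.015:
    x+=.004 if x<-.073 else .002
    h=ctrl.move_linear([*sp(x),.025],velocity=.02 if x<-.073 else .01,until_force=max(2.,13.5-max(f,0)))
    q,f=st()
    if h or f>13: print("STOP",h);break
```

```text
22.75 [-0.1091 -0.0002  0.025 ] f -0.15
23.15 [-0.1052  0.      0.025 ] f 3.0
23.5 [-0.1007 -0.      0.025 ] f 2.66
23.85 [-0.0965 -0.      0.025 ] f 2.4
24.2 [-0.0926 -0.      0.025 ] f 2.39
24.55 [-0.0886 -0.      0.025 ] f 1.82
24.9 [-0.0845 -0.      0.025 ] f 1.1
25.25 [-0.0806 -0.      0.025 ] f 2.04
25.6 [-0.0766 -0.      0.025 ] f 3.36
26.15 [-0.0728  0.      0.025 ] f 2.18
26.5 [-0.0703 -0.0001  0.025 ] f 1.24
26.85 [-0.0684 -0.0001  0.025 ] f -0.23
27.2 [-0.0669  0.      0.025 ] f 0.84
27.55 [-0.0649  0.0001  0.025 ] f 0.91
27.9 [-0.0629  0.      0.025 ] f 1.9
28.25 [-0.0629  0.      0.025 ] f 5.11
28.6 [-0.0618  0.0002  0.025 ] f 8.58
28.95 [-0.0603  0.0003  0.0251] f 8.69
29.3 [-0.0587  0.0003  0.025 ] f 9.25
29.65 [-0.0571  0.0003  0.025 ] f 10.82
30.0 [-0.0555  0.0003  0.025 ] f 11.48
30.35 [-0.0538  0.0004  0.025 ] f 11.16
30.7 [-0.0522  0.0004  0.0251] f 12.71
30.99 [-0.0511  0.0001  0.0248] f -0.2
STOP True
```

Run:
```python
from h import *
X=R.from_euler("z",SY).apply([1,0,0])
def st():
    s=ctrl.observe();q=R.from_euler("z",-SY).apply(s["eef_pos"]-[*S,0]);f=-s["wrist_force"]@X;print(round(s["time"],2),q,"f",round(f,2),flush=True);return q,f
ctrl.dwell(.3);q,f=st()
print(ctrl.move_linear([*sp(-.048),.025],velocity=.008,until_force=max(2,15-max(f,0))));st();ctrl.dwell(.2);st()
ctrl.move_linear([*sp(-.075),.025],velocity=.05);ctrl.move_linear([*sp(-.11),.025],velocity=.1);st()
ctrl.move_linear([*sp(-.11),.22],velocity=.15)
ctrl.move_linear([*sp(-.22),.30],velocity=.15);ctrl.dwell(.2)
im,ps=snap("wrist","w5");im2,_=snap("side","side5");im3,_=snap("scene","sc5")
np.savez("ps5.npz",a=ps[0],b=ps[1])
cv2.imwrite("pics/m6.png",np.vstack([np.hstack([crop(im,240,180,160,120,400,300),crop(im2,310,110,160,120,400,300)]),np.hstack([crop(im3,160,245,140,105,400,300),crop(im3,290,230,120,90,400,300)])]))
```

```text
31.29 [-0.0516 -0.0002  0.0244] f -0.37
False
31.94 [-0.0509 -0.0002  0.0247] f 7.62
32.14 [-0.0509 -0.0002  0.0247] f 6.43
33.33 [-0.1099  0.      0.025 ] f -0.09
```

View pics/m6.png

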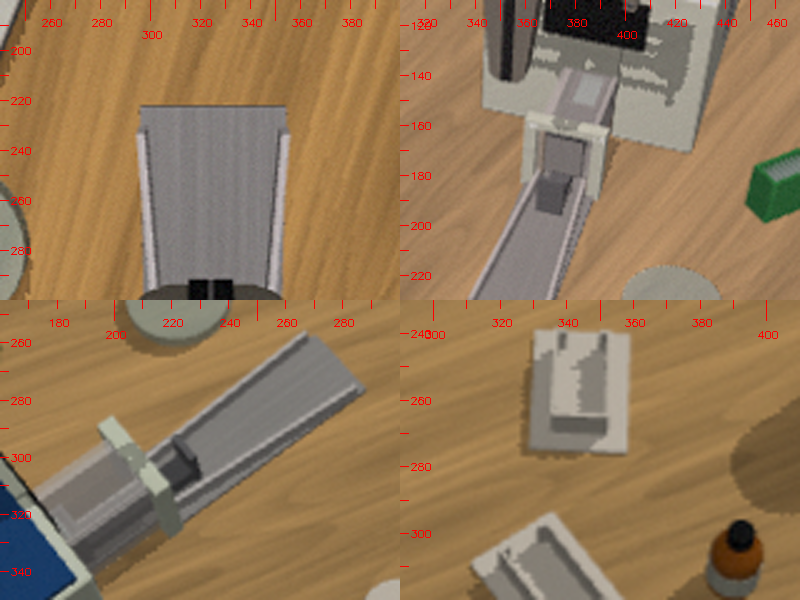

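```bash
python3 -c "
from h import *
ctrl.finish_job();print(ctrl.observe()['time'])"
```

```text
the job is handed in; nothing more can be done
the job is handed in; nothing more can be done
```

I handed the job in at about 35 s of the 69 s allowed. The carrier is in the scanner and the end plate is pressed in, but no verdict was reported.

- **Lift and placing:** I lifted the grey carrier straight up and set it on the tray about 1 mm off the centre line. Its centre was about 80 mm before the flap, and I saw it lying flat.
- **Push:** I pushed it by its tab through the flap. The plate began to yield at about 5 to 8.5 N and travelled about 11 mm. The force then rose to my 13.5 N limit and I stopped there, well below the 25 N ramming limit.
- **Second nudge:** I commanded it 3 mm further at up to 15 N. The fingers advanced only 0.7 mm, at about 7.6 N. That push stayed below the force needed to move the plate, so it neither confirmed nor ruled out the hard stop. The full 12 mm is inferred from travel and force, though the 7 mm needed looks safely exceeded.
- **Last pictures:**
  - The flap hangs as it did at the start, judged by eye.
  - The tab stands just outside the doorway, which puts the body centre at about +95 mm.
  - The stand is upright in its place, and the bystanders in view look unmoved.
  - The robot was clear of everything.

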